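# Reset the instrument under its push-latch cover

## Task

The black instrument on the repair bench has tripped. Press the grey push-latch cover on its top to pop it open, push the red reset button inside all the way down, then swing the cover down and press it again so that it latches shut and stays closed by itself. Only touch and push, with nothing picked up, and leave the mug, the solder spool, the meter and the screwdriver where they are.

Things in the scene. Friction and masses are not known exactly. Their poses are not given: they have to be found in the camera images.
- unit: Instrument: black case 220 x 260 x 100 mm (x, y, z), heavy, immovable. Origin: centre of its underside; x to its back (fan grille), z up. Under the cover is a well, x -88 to 28, y -78 to 78 mm, floor 62 mm above the bench; in it a grey latch block (x -87 to -74, y -15 to 15 mm, top 92 mm up) and two white fuse caps at y 45 mm (74 mm up)
- cover (a joint): Cover angle (rad): 0 latched, level; 1.3 fully open (stop); -0.07 pressed in to its stop. Push-push latch: shut, pressed in past -0.055 and let go, it springs up to 1.3 by itself in about 1 s; from open, pressed down past -0.055 and let go, it latches and settles at 0. A shallower press changes nothing. Pressing takes about 1.5 N at the mark up to the stop, 6 mm in
- hinge_mid (a point): Fixed: middle of the cover's hinge axis (its y), 98 mm above the bench, axes as unit. The cover is a grey plate reaching 111 mm from the axis, to -x when shut; 150 mm along it; 5 mm thick, underside level with the axis when shut. Open at 1.3 rad its free edge is 107 mm above and 30 mm to -x of the axis; its outer face then looks to +x, and is pushed to -x and down to shut it
- cover_mark (a point): Centre of the orange round mark (diameter 20 mm) on the cover's outer face, the place to press: 85 mm from the hinge axis, 26 mm from the free edge, half-way along; moves with the cover. Axes when shut as unit; z points out of the outer face
- reset (a joint): Travel of the red reset button (m): 0 up, 0.005 fully down. Springs back; 4 N pushes it fully down
- reset_top (a point): Centre of the top of the red button (diameter 22 mm) in a yellow collar (diameter 32 mm, rim 76 mm above the bench), in the well at x -60, y -45 mm of unit, 90 mm above the bench; pushed straight down. Reachable only while the cover is open
- mug: Green mug, radius 38 mm, height 92 mm, loose; origin at the centre of its underside. Leave alone
- spool: Steel solder spool, diameter 48 mm, height 40 mm, loose, upright; origin at the centre of its underside. Leave alone
- meter: Yellow hand meter lying flat, 150 x 78 x 34 mm, loose; origin at the centre of its underside. Leave alone
- driver: Screwdriver with orange handle lying on the bench, about 200 mm long, 26 mm high, loose. Leave alone

How it is judged (in metres and radians):
On the way, in this order (a step that is already met when the one before it is completed fails the run):
1. the shut cover is pressed in (value of joint cover below -0.03 rad), for 0.05 s.
2. the cover has popped open (value of joint cover above 1 rad), for 0.1 s.
3. the reset button is pushed all the way down (value of joint reset above 0.0042 m), for 0.05 s.
4. the cover is pressed in again (value of joint cover below -0.03 rad), for 0.05 s.
At the end, for the whole second after the job is handed in: The cover is latched shut by itself (joint within 0.03 rad of 0, at rest), the reset button is up again, and the mug, spool, meter and screwdriver are within 15 mm of where they began (value of joint cover between -0.03 and 0.03 rad and velocity of joint cover between -0.05 and 0.05 rad/s and value of joint reset below 0.001 m and distance of each of mug, spool, meter, driver from where it was at the start of the episode below 0.015 m); the robot touches nothing.
It fails at once if the mug, spool, meter or screwdriver is pushed or picked up (distance of any of mug, spool, meter, driver from where it was at the start of the episode above 0.015 m).
It fails at once if the cover is forced up by the fingers instead of springing open (contact force between the fingers and cover above 15 N and value of joint cover above 0.05 rad and velocity of joint cover above 0.2 rad/s).
It also fails if it takes over 54 s, if anything falls off the work surface, if the arm or the gripper's body presses on something with over 40 N, if the wrist force passes 120 N, or if a joint passes its speed limit or range.

## Robot

A 6-joint arm with a two-finger parallel gripper is mounted at the origin on the work surface. World frame = base frame: x ahead of the robot, y to its left, z up, the work surface at z = 0. Lengths are in m, angles in degrees, forces in N, time in s.
With the tool pointing down it reaches from about 0.35 to 0.925 m from the base axis. Payload 6.4 kg.
Tool frame: the origin (TCP) lies midway between the tips of the shut fingers; the grasp point (between the pads) lies 19 mm behind it (bot.grasp_offset is the distance from the TCP to the grasp point, in m); z points along the fingers, x is the direction in which the jaws open and shut, and the axes are right-handed (so a half turn about z gives the same grasp; the last joint's range is limited). The gripper opens to 94 mm and grips with 3 to 60 N. Pads are 16 mm wide; open, the fingers measure 119 mm over their backs; the gripper's body (75 mm by 177 mm) begins 78 mm behind the grasp point.
Start: joints at [62.848, 14.043, 89.255, -0, 76.702, -9.975], TCP at [0.192, 0.621, 0.205] pointing down, gripper open.
Joint ranges: [-179.41, 179.41], [-58.25, 129.5], [7.25, 145.43], [-54.29, 234.29], [11.92, 165.04], [-157.13, 157.13]. Speed limits (degrees/s): [147.25, 147.25, 180, 180, 180, 180].

## Interface

Orientations are given as a 3x3 rotation matrix whose columns are the frame's x, y, z axes.
In Python, from bench import bot gives the robot as it stands. Calls block until the motion is done:
- bot.movep(position, orientation): joint-space move of the TCP to a pose.
- bot.move_l(position, orientation=None, speed=0.15): straight line of the TCP; orientation=None keeps the orientation; speed is the mean speed in m/s.
- bot.move_j(angles): joint-space move.
- bot.move_gripper(opening, newtons=None): finger opening in m; newtons is the grip in N (None keeps the last); returns when the fingers have stopped.
- bot.hold(seconds).
- bot.ik(position, orientation): joint angles nearest the present ones, or None.
- bot.get_image(name): name is "scene" or "top" or "wrist"; returns a dict with "img" (384x512x3 uint8, red, green, blue), "fx", "fy", "cx", "cy" (pixels), "distortion" ([k1, k2, p1, p2, k3] as OpenCV has them; the pictures are not rectified), "world_from_camera" (4x4, takes a point from camera to world coordinates); the wrist camera has in their place "mount" (4x4, takes a point from camera to tool coordinates, whose origin is the TCP and whose axes are the tool frame's). Camera axes: x right, y up, looking along -z (the intrinsics and any distortion apply to the point x, -y, -z); pixel columns grow to the right and rows downward; lengths in m; the calibration is good to about 2 mm. A picture is of the moment at which its call begins: read the wrist's pose just before it. There is no depth.
A pose or a line that the arm cannot do raises bot.MotionError and nothing moves.
- bot.hand_in(): hands the job in, once; it reports no verdict.
Readings, each from a call of its own:
- bot.current_time(): time.
- bot.current_joint_pos(): joint angles.
- bot.current_qvel(): joint speeds.
- bot.current_joint_efforts(): joint torques, N m.
- bot.current_eef_pos(): TCP position.
- bot.current_tool_rot(): TCP orientation.
- bot.current_wrist_force(): force on the tool from outside, world axes, zero at the start.
- bot.current_wrist_torque(): the same for the moment, N m.
- bot.current_finger_gap(): finger opening in m.
Only numpy, scipy, OpenCV 4.12 (cv2) and the standard library are available. Lean on these libraries where they do the work, as an engineer would, in place of code of your own. Each camera call takes 0.05 s, during which the arm holds its last target. There are 200 camera calls.

## Working session

There is one attempt and no reset: what is moved stays moved. The work goes in short steps, each a Python script; the robot and the scene stay as the last script left them, time stands still between calls to the robot, and variables do not carry over. Pictures are saved under pics/ and viewed, about 8 in all and at most 12, crops included, and the job is handed in when it is done.

```bash
mkdir -p pics; ls
cat > h.py <<'E'
from bench import bot
import numpy as np, cv2
def snap(name,f):
    d=bot.get_image(name); cv2.imwrite('pics/'+f,cv2.resize(d['img'][:,:,::-1],None,fx=1.5,fy=1.5)); return d
def onplane(d,u,v,z,T=None):
    T=np.array(d['world_from_camera']) if T is None else T
    K=np.array([[d['fx'],0,d['cx']],[0,d['fy'],d['cy']],[0,0,1.]])
    p=cv2.undistortPoints(np.array([[[u,v]]],float),K,np.array(d['distortion'],float))[0,0]
    r=T[:3,:3]@np.array([p[0],-p[1],-1.]); o=T[:3,3]
    return o+r*(z-o[2])/r[2]
E
python3 - <<'E'
from h import *
import pickle
for n in('scene','top'):
    d=snap(n,n+'1.png'); pickle.dump(d,open(n+'.pkl','wb')); print(np.round(d['world_from_camera'],3),d['distortion'])
E
```

```text
pics
[[-0.59  -0.688  0.422  1.22 ]
 [ 0.807 -0.497  0.319  0.516]
 [-0.01   0.529  0.848  1.373]
 [ 0.     0.     0.     1.   ]] [-0.03311969  0.          0.          0.          0.        ]
[[-0.018  0.99  -0.141  0.398]
 [-1.    -0.021 -0.02   0.029]
 [-0.023  0.141  0.99   1.296]
 [ 0.     0.     0.     1.   ]] [-0.08244839  0.          0.          0.          0.        ]
```

View pics/top1.png

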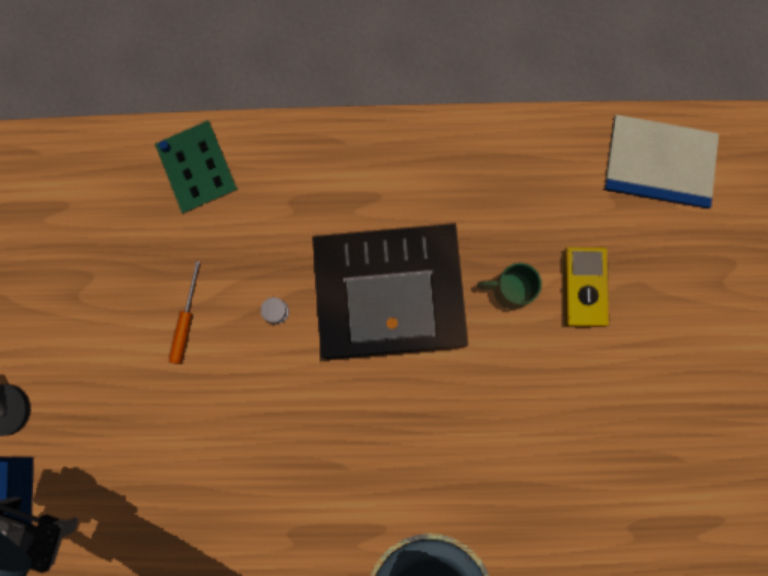

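View pics/scene1.png

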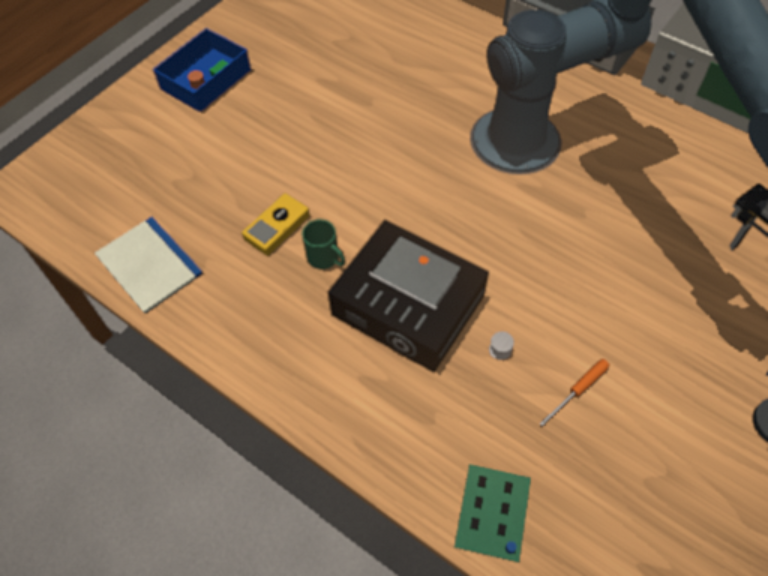

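The top view shows the case with top corners at about (313,237), (456,224), (467,347) and (321,360), and the mark at (391,323). The scene view shows the mark at (424,260). The cover is shut, and the hinge is on the far (+x) side.

Run:
```python
from h import *
import pickle
for n,c in(('top',(391,323)),('scene',(424,260))):
    d=pickle.load(open(n+'.pkl','rb')); im=d['img'].astype(int); u0,v0=c[0]/1.5,c[1]/1.5
    m=(im[:,:,0]>150)&(im[:,:,0]-im[:,:,2]>100)
    vv,uu=np.nonzero(m); k=np.hypot(uu-u0,vv-v0)<10; print(n,k.sum(),onplane(d,uu[k].mean(),vv[k].mean(),.103))
d=pickle.load(open('top.pkl','rb'))
C=np.array([onplane(d,(u+.5)/1.5-.5,(v+.5)/1.5-.5,.1) for u,v in((313,237),(456,224),(467,347),(321,360))])
H=np.array([onplane(d,u/1.5,v/1.5,.103) for u,v in((347,279),(432,271),(436,338),(352,343))])
print(C,C.mean(0)); print(H)
for P in(C,H):
  for i in range(4):
    e=P[(i+1)%4]-P[i]; print(np.hypot(*e[:2]),np.degrees(np.arctan2(e[1],e[0])))
print(bot.current_tool_rot(),bot.current_time())
d=bot.get_image('wrist'); print(d['mount'],d['fx'])
```

```text
top 18 [0.49836902 0.05838786 0.103     ]
scene 22 [0.50109227 0.05705393 0.103     ]
[[ 0.65640079  0.19744688  0.1       ]
 [ 0.67440858 -0.06041939  0.1       ]
 [ 0.45366675 -0.07296871  0.1       ]
 [ 0.43567956  0.18360411  0.1       ]] [0.55503892 0.06191572 0.1       ]
[[ 0.57765344  0.13586826  0.103     ]
 [ 0.58882379 -0.01539189  0.103     ]
 [ 0.46989767 -0.019386    0.103     ]
 [ 0.46393713  0.12803318  0.103     ]]
0.25849428404447916 -86.00530029657001
0.22109826512684072 -176.7461989777464
0.25720254490436784 94.01019397719143
0.22115488745592307 3.5886681631148174
0.15167204352178723 -85.77645498210505
0.11899316413645193 -178.07645670905137
0.14753963198541514 92.31535965619508
0.11398591505208056 3.9414601254024273
[[ 2.95377323e-01  9.55380349e-01 -7.90974127e-04]
 [ 9.55379219e-01 -2.95378217e-01 -1.50212230e-03]
 [-1.66873466e-03 -3.11987378e-04 -9.99998559e-01]] 0.1
[[ 9.99999279e-01  1.19769822e-03 -8.47635268e-05  1.83255147e-03]
 [ 1.13824416e-03 -9.68093558e-01 -2.50586448e-01 -7.26740325e-02]
 [-3.82185967e-04  2.50586171e-01 -9.68094223e-01 -1.79651112e-01]
 [ 0.00000000e+00  0.00000000e+00  0.00000000e+00  1.00000000e+00]] 293.2279480033111
```

```bash
cat >> h.py <<'E'
Y=np.radians(3.7); C0=np.array([.5555,.0615,0.])
ux=np.array([np.cos(Y),np.sin(Y),0]); uy=np.array([-np.sin(Y),np.cos(Y),0])
R=np.column_stack([uy,ux,[0,0,-1.]])
def W(x,y,z): return C0+x*ux+y*uy+[0,0,z]
def wristT(d):
    return np.vstack([np.column_stack([np.array(TR),np.array(TP)]),[0,0,0,1]])@np.array(d['mount'])
def wsnap(f):
    global TR,TP
    TR,TP=bot.current_tool_rot(),bot.current_eef_pos(); d=snap('wrist',f); return d,wristT(d)
E
python3 - <<'E'
from h import *
bot.move_gripper(0.0,20)
bot.movep(W(-.085,0,.24),R); bot.hold(.3)
d,T=wsnap('w1.png'); im=d['img'].astype(int)
m=((im[:,:,0]>150)&(im[:,:,0]-im[:,:,2]>100)&(im[:,:,1]<im[:,:,0]*.65)).astype(np.uint8)
n,_,st,ce=cv2.connectedComponentsWithStats(m)
for i in range(1,n):
    if st[i,4]>30: print(ce[i],st[i],onplane(d,*ce[i],.103,T))
print('expected',W(-.057,0,.103),bot.current_eef_pos(),bot.current_wrist_force(),bot.current_time(),bot.current_finger_gap())
E
```

```text
expected [0.49861881 0.05782166 0.103     ] [0.47067272 0.05621264 0.23997543] [-0.68579501 -0.54552867  0.12428273] 4.1667 0.00035576288533504993
```

View pics/w1.png

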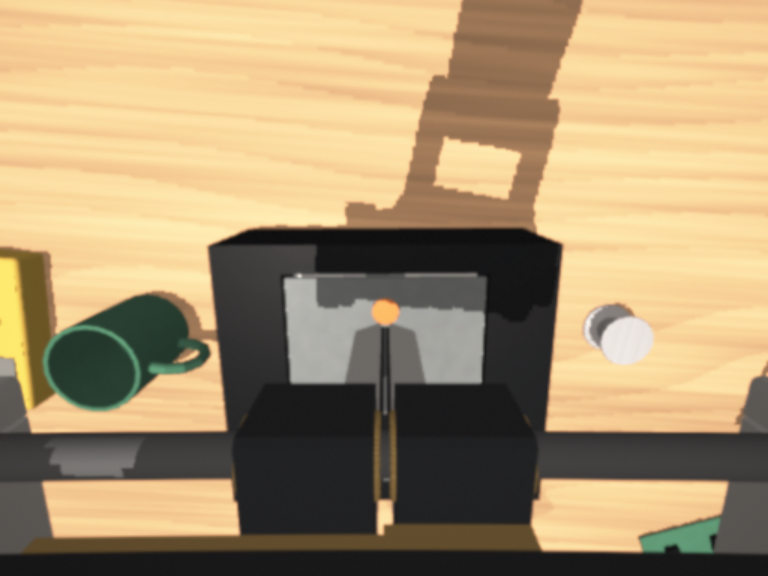

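The wrist view shows the mark at (385,312), the mug on the left and the spool on the right, both well clear of the fingers. I'll compute the mark, and its position relative to the plate's front edge corners at (285,275) and (487,275).

Run:
```python
from h import *
d,T=wsnap('w2.png'); 
def un(p): q=p-C0; return np.round([q@ux,q@uy,p[2]],4)
for n,u,v,z in(('mark',385,312,.103),('edgeL',285,276,.103),('edgeR',487,276,.103),('caseL',210,246,.1),('caseR',561,243,.1)):
    p=onplane(d,(u+.5)/1.5-.5,(v+.5)/1.5-.5,z,T); print(n,p,un(p))
```

```text
mark [0.50115208 0.06017527 0.103     ] [-0.0543  0.0022  0.103 ]
edgeL [ 0.4779933  -0.01532015  0.103     ] [-0.0823 -0.0717  0.103 ]
edgeR [0.4684813  0.13357576 0.103     ] [-0.0822  0.0775  0.103 ]
caseL [ 0.45968559 -0.07065146  0.1       ] [-0.1041 -0.1257  0.1   ]
caseR [0.44113381 0.18502746 0.1       ] [-0.1062  0.1307  0.1   ]
```

```bash
sed -i 's/C0=np.array.*; *$//; s/\[.5555,.0615,0.\]/[.5585,.0625,0.]/' h.py
cat >> h.py <<'E'
def press(xy,z0,zmin,stop):
    z=z0
    while z>zmin:
        z-=.001; bot.move_l([*xy,z],R,speed=.03); f=bot.current_wrist_force()[2]-F0
        print(round(z,4),round(bot.current_eef_pos()[2],4),round(f,2))
        if f>stop: break
    return z
E
python3 - <<'E'
from h import *; import h
M=[.5002,.0586]
bot.move_l([*M,.115],R,speed=.2); h.F0=bot.current_wrist_force()[2]
z=press(M,.107,.092,6)
bot.hold(.15)
bot.move_l([M[0]-.1,M[1]-.006,z+.11],R,speed=.35)
bot.hold(1.2); print(bot.current_time(),bot.current_wrist_force())
wsnap('w3.png'); snap('top','t3.png')
E
```

```text
0.106 0.106 -0.73
0.105 0.105 0.31
0.104 0.1039 -0.91
0.103 0.1032 1.18
0.102 0.1021 0.28
0.101 0.101 0.92
0.1 0.1 0.01
0.099 0.099 0.79
0.098 0.0979 0.95
0.097 0.0974 4.39
0.096 0.097 8.0
9.8833 [-0.4963187  -0.10397484  0.81544416]
```

View pics/w3.png

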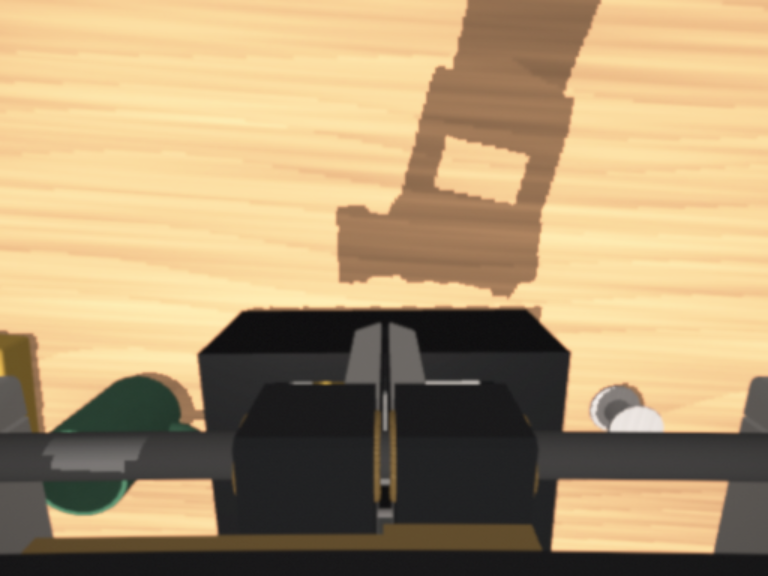

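View pics/t3.png

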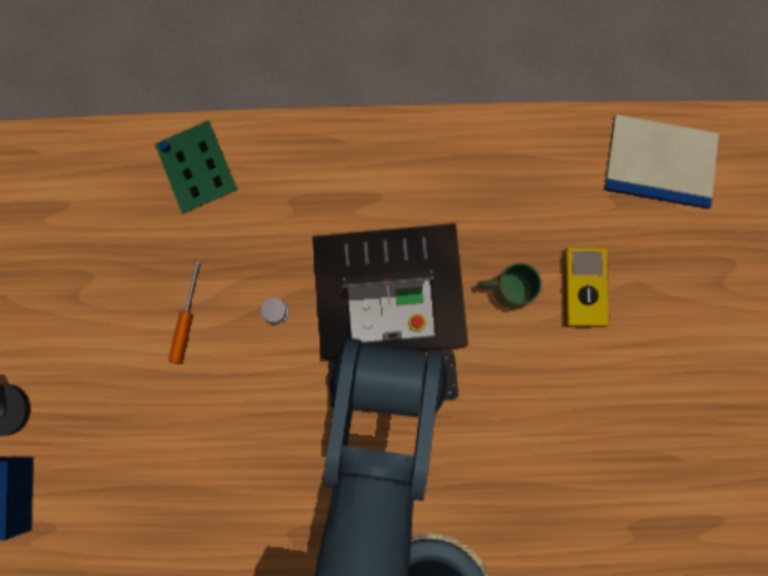

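The cover is open. The button shows at (417,323) in the top view. Next I'll measure it and press.

Run:
```python
from h import *; import h
d=bot.get_image('top'); im=d['img'].astype(int)
m=(im[:,:,0]>120)&(im[:,:,1]<90)&(im[:,:,2]<90); vv,uu=np.nonzero(m); k=np.hypot(uu-278,vv-215)<8
p=onplane(d,uu[k].mean(),vv[k].mean(),.09); e=W(-.06,-.045,.09); print(k.sum(),p,e)
assert np.linalg.norm(p-e)<.008
B=(p+e)[:2]/2
bot.move_l([*B,.2],R,speed=.2); bot.move_l([*B,.1],R,speed=.15); h.F0=bot.current_wrist_force()[2]
z=press(B,.092,.079,9); bot.hold(.15)
bot.move_l([*B,.14],R,speed=.15); print(bot.current_wrist_force(),bot.current_time())
q=B-.12*ux[:2]; bot.move_l([*q,.2],R,speed=.25)
```

```text
48 [0.5010905  0.01333389 0.09      ] [0.50152902 0.01372186 0.09      ]
0.091 0.0909 0.27
0.09 0.0903 0.82
0.089 0.0892 1.89
0.088 0.0882 2.49
0.087 0.0871 2.49
0.086 0.0862 2.34
0.085 0.0853 4.88
0.084 0.0851 10.48
[ 0.01303281  0.13769713 -0.64160294] 14.4167
```

The button went fully down: hard stop at z 0.085, 10 N. Next I'll close the cover from behind.

Run:
```python
from h import *; import h
M=np.array([.5002,.0586,0]); Hg=M+.085*ux
P=lambda x,z: Hg+x*ux+[0,0,z]
bot.move_l(P(-.2,.27),R,speed=.3); bot.move_l(P(.06,.27),R,speed=.3); bot.move_l(P(.06,.184),R,speed=.2)
h.F0=bot.current_wrist_force()[2]; r=.088
for t in np.r_[1.4,np.linspace(1.3,.05,13)]:
    bot.move_l(P(-r*np.cos(t)+.005*np.sin(t)+.008,.098+r*np.sin(t)+.005*np.cos(t)),R,speed=.1)
    print(round(t,2),np.round(bot.current_wrist_force(),1))
c=P(-.083,0)[:2]
z=press(c,.104,.092,6); bot.hold(.15)
bot.move_l([*c,.16],R,speed=.1); bot.move_l(P(-.2,.25),R,speed=.3); bot.hold(.8)
print(bot.current_time()); wsnap('w5.png'); snap('top','t5.png')
```

```text
1.4 [ 0.4 -0.1  0.5]
1.3 [0.6 0.5 0.7]
1.2 [-0.   0.1  0.4]
1.09 [ 0.5 -0.4  1.3]
0.99 [ 0.4 -0.2  1.4]
0.88 [2.1 0.1 0.9]
0.78 [ 0.7  0.4 -0.4]
0.68 [0.6 0.3 0.5]
0.57 [0.1 0.2 0. ]
0.47 [-0.2  0.5 -0.5]
0.36 [0.  0.2 0.8]
0.26 [-0.5  0.8  1. ]
0.15 [-0.2 -0.8  1.3]
0.05 [-1.3  0.2  1.4]
0.103 0.103 0.66
0.102 0.1019 0.53
0.101 0.1009 0.67
0.1 0.0999 0.74
0.099 0.099 0.5
0.098 0.098 1.77
0.097 0.0975 4.79
0.096 0.0971 8.63
25.6083
```

View pics/t5.png

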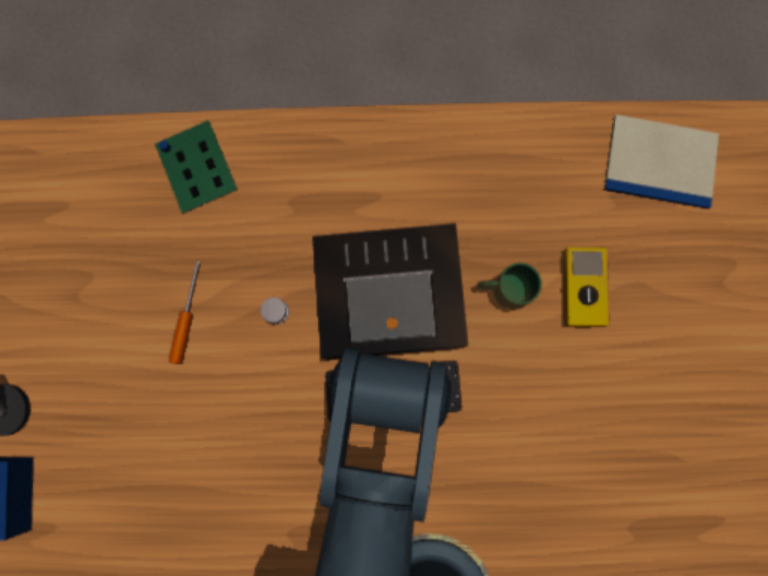

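The cover is shut, with the mark back at (391,323) as in the first picture, and the loose things haven't moved. The robot is clear, so I'll hand in.

Run:
```python
from h import *
print(bot.current_wrist_force(),bot.current_eef_pos()); bot.hand_in()
```

```text
[-0.2702115  -0.48196025  0.48171197] [0.38544519 0.051172   0.2500474 ]
the job is handed in; nothing more can be done
```

I pressed the cover to its stop and it popped open. I then pushed the red button down to its hard stop, swung the cover shut from behind and pressed it to its stop again. The job was handed in at about 25.6 s of the 54 s allowed; `hand_in` gives no verdict.

**Cover presses:** each press went about 6 mm in before the force rose to about 8 N (8.0 and 8.6 N), so both reached the stop.

**Reset button:** it stopped hard 5 mm down, with 10.5 N on it. I could not see it spring back, because the cover was shut by then.

**Last top picture:** it was taken about 1 s after I let go. The cover is shut with its mark back at its starting pixel, and by eye the mug, spool, meter and screwdriver have not moved. The arm was clear, with wrist force near zero.

**Disagreements:** the wrist camera put the case about 3–5 mm from where the top camera did. I used a compromise position. The button measured from above was within 1 mm of it, and both contact heights matched the given sizes.

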